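# Raise the carrier's handle into its catch and hold the load up

### The arm

A 7-joint arm with a two-finger parallel gripper is mounted at the origin on the work surface. World frame = base frame: x ahead of the robot, y to its left, z up, the work surface at z = 0. Lengths are in m, angles in rad, forces in N, time in s.
With the tool pointing down it reaches from about 0.4 to 0.875 m from the base axis. Payload 19.3 kg.
Tool frame: the origin (TCP) lies at the centre of the arm's flange, where the gripper is bolted on; the fingertips stand 173 mm ahead of it and the grasp point (between the pads) lies 155 mm ahead of it; z points along the fingers, y is the line along which they close (so a half turn about z gives the same grasp; the last joint's range is limited). The gripper opens to 85 mm and grips with 20 to 120 N. Pads are 22 mm wide; open, the fingers measure 114 mm over their backs; the gripper's body (76 mm by 85 mm) begins 54 mm behind the grasp point. The pads swing forward as they close: fully open they stand 13 mm farther back than shut.
Start: joints at [1.12, 0.521, -0.036, 1.599, 0.021, 1.021, -0.113], TCP at [0.232, -0.58, 0.405] pointing down, gripper open.
Joint ranges: [-2.91, 2.91], [-0.3, 2.13], [-1.5, 1.42], [0.17, 2.43], [-1.26, 4.41], [0.16, 1.93], [-2.52, 2.52]. Speed limits (rad/s): [1.89, 1.89, 2.39, 2.39, 3.01, 3.01, 3.01].

### API

Orientations are given as [roll, pitch, yaw] about the fixed x, y, z axes, in that order (R = Rz(yaw) Ry(pitch) Rx(roll)).
In Python, from workcell import bot, imaging, job gives the robot as it stands.
- The arm moves only by the tool carry_out, never from a script. Its argument "targets" is a list of rows, each a list of 3 entries, a list of its own where there are three numbers: the shift along the tool's x, y, z in units of 0.25 m (1.0 is 0.25 m), then the turn, a rotation vector about the tool's x, y, z in units of 180 degrees (1.0 is 180 degrees), then the opening, from 0 (shut) to 1 (fully open). In form: [[[tx, ty, tz], [wx, wy, wz], jaw], ...]. A call has 1 to 8 rows; each row shifts and turns the commanded pose from where the row before left it, along the tool's axes as they then stand; what a row does not reach is not made up. A row lasts 1/8 s, in which the tool goes at most 62.5 mm and 10.7 degrees, less where a joint would pass 70% of its speed; a pose out of reach is approached as far as the arm can. A call with a number of a shift or a turn outside -1 to 1 is refused whole. A call with a gripper value outside its range is refused whole. The fingers move at their own pace and stop on an object; "force" is the grip in N (left out, the last holds). Time passes only in rows, so rows that do not move let the fingers close. It gives the time, the measured TCP pose, the force and the opening at its end, in the units of the state.
- bot.observe(): the state, without advancing time (a new reading comes with each control period).
- imaging.grab_frame(name): name is "side" or "top" or "wrist"; returns a dict with "pixels" (420x560x3 uint8, red, green, blue), "mtx" (3x3 intrinsics, pixels), "cam_to_world" (4x4, takes a point from camera to world coordinates); the wrist camera has in their place "mount" (4x4, takes a point from camera to tool coordinates, whose origin is the TCP and whose axes are the flange's). Camera axes: x right, y down, z forward; pixel columns grow to the right and rows downward; lengths in m; the calibration is good to about 2 mm. A picture is of the moment at which its call begins: read the wrist's pose just before it. There is no depth.
- job.job_done(): hands the job in, once; it reports no verdict.
The state is a dict: "clock": time; "qpos": joint angles; "qd": joint speeds; "joint_efforts": joint torques, N m; "position": TCP position; "tool_rot": TCP orientation; "force": force on the tool from outside, world axes, zero at the start; "moment": the same for the moment, N m; "grip_width": finger opening in m.
Only numpy, scipy, OpenCV 4.12 (cv2) and the standard library are available. Lean on these libraries where they do the work, as an engineer would, in place of code of your own. Each camera call takes 0.05 s, during which the arm holds its last target. There are 200 camera calls.

### The job

Swing the fold-down handle of the small plywood carrier all the way up until it rests against its catch, while the carrier still stands on the board. Then lift the carrier by that handle, level and without spilling the two cast stones, at least 8 cm clear of the board, and finish while holding it there, steady and level: do not put it down or let go. Leave the clamp and the mould where they lie.

Things in the scene. Friction and masses are not known exactly. Their poses are not given: they have to be found in the camera images.
- board: chipboard offcut with a grey laminate face, 260 x 300 x 30 mm (x, y, z), fixed on the bench; origin at the centre of its underside, top face 30 mm above it
- tote: open plywood carrier standing loose on the board, 110 x 170 x 60 mm (x, y, z), walls 6 mm, with one partition into two compartments, about 0.5 kg empty; origin at the centre of its underside, z up. The handle's hinge axis runs along the carrier's y through the point 55 mm above the origin; steel end plates reach 70 mm up and small catch lugs 79 mm up, at y = -94 and +94 mm
- bail (a joint): angle of the fold-down steel handle in rad: 0 = lying out level along the carrier's -x, 1.571 = straight up above the carrier, stopped by its catch lugs. It starts half-folded, at 0.45 to 0.9, and stays where it is left (hinge friction about 0.06 N m). The handle is a U of 7 mm rod, its two side arms at y = -94 and +94 mm of the carrier
- grip: round wooden sleeve in the middle of the handle's cross bar, 16 mm in diameter, 90 mm long along the carrier's y; origin at its centre, 100 mm from the hinge axis. At joint value a its centre lies at (-100 cos a, 0, 55 + 100 sin a) mm in the carrier's frame
- stone1: grey cast stone slip, 72 x 44 x 26 mm, 0.1 kg, loose in the carrier's -y compartment; origin at the centre of its underside
- stone2: the same, in the carrier's +y compartment
- clamp: bystander: red C-clamp lying flat on the bench, about 70 x 130 x 20 mm; origin under its centre
- mould: bystander: orange rubber mould with rows of pockets, 100 x 130 x 35 mm, on the bench; origin at the centre of its underside
Things that resemble listed ones, but are neither listed nor needed, are in the scene too. What is shaped like the stone1 but red is not meant.

How it is judged:
On the way:
1. the handle is up against its catch while the carrier still stands on the board (value of joint bail above 1.45 rad and z of tote in the frame of board below 0.037 m and angle between tote's own z axis and vertical below 0.1 rad), for 0.2 s.
At the end, for the whole second after the job is handed in: the carrier hangs from the gripper by the handle's wooden sleeve, its underside more than 70 mm above the board's top, tilted less than 0.14 rad and still (under 0.03 m/s and 0.2 rad/s), the handle upright (above 1.35 rad), both stones inside the carrier, nothing else touching it from below (z of tote in the frame of board above 0.1 m and angle between tote's own z axis and vertical below 0.14 rad and linear speed of tote below 0.03 m/s and angular speed of tote below 0.2 rad/s and value of joint bail above 1.35 rad and contact force between the fingers and grip above 2 N and contact force between tote and board below 0.1 N and contact force between tote and clamp below 0.1 N and contact force between tote and mould below 0.1 N and x of stone1 in the frame of tote between -0.055 and 0.055 m and y of stone1 in the frame of tote between -0.085 and 0.085 m and z of stone1 in the frame of tote between -0.005 and 0.045 m and x of stone2 in the frame of tote between -0.055 and 0.055 m and y of stone2 in the frame of tote between -0.085 and 0.085 m and z of stone2 in the frame of tote between -0.005 and 0.045 m); the arm keeps its last pose, push and grip.
It fails at once if the carrier is tipped more than 0.35 rad (angle between tote's own z axis and vertical above 0.35 rad).
It fails at once if a stone is spilled from the carrier (not (x of stone1 in the frame of tote between -0.055 and 0.055 m and y of stone1 in the frame of tote between -0.085 and 0.085 m and z of stone1 in the frame of tote between -0.005 and 0.045 m and x of stone2 in the frame of tote between -0.055 and 0.055 m and y of stone2 in the frame of tote between -0.085 and 0.085 m and z of stone2 in the frame of tote between -0.005 and 0.045 m)).
It fails at once if a bystander is moved more than 30 mm (distance of any of clamp, mould from where it was at the start of the episode above 0.03 m).
It also fails if it takes over 42 s, if anything falls off the work surface, if the arm or the gripper's body presses on something with over 40 N, if the wrist force passes 120 N, or if a joint passes its speed limit or range.

## Working session

There is one attempt and no reset: what is moved stays moved. The work goes in short steps, Python scripts to look and compute and a tool call to move; the robot and the scene stay as the last step left them, time stands still between calls to the robot, and variables do not carry over. Pictures are saved under pics/ and viewed, on a budget of 10 in all, crops included, one or two more only if the job needs it, and the job is handed in when it is done.

Besides the shell and the picture viewer there is one more tool, called after ">>>" as name(argument=value, ...), one argument or row to a line, values as JSON. carry_out: Moves the arm, as the interface text tells. Its arguments: {"type":"object","properties":{"targets":{"type":"array"},"force":{"type":"number"}},"required":["targets"]}

```bash
mkdir -p pics
cat > h.py <<'E'
import numpy as np,cv2
from workcell import bot,imaging,job
from scipy.spatial.transform import Rotation as R
def save(n,f):
    g=imaging.grab_frame(n); cv2.imwrite(f,g["pixels"][:,:,::-1]); np.savez(f+'.npz',mtx=g["mtx"],T=g.get("cam_to_world",g.get("mount"))); return g
def ray(f,uv,z):
    d=np.load(f+'.npz'); T=d['T']; v=T[:3,:3]@np.linalg.solve(d['mtx'],[uv[0],uv[1],1]); o=T[:3,3]
    return o+v*(z-o[2])/v[2]
def proj(f,p):
    d=np.load(f+'.npz'); T=np.linalg.inv(d['T']); q=d['mtx']@(T[:3,:3]@np.array(p)+T[:3,3]); return q[:2]/q[2]
E
python3 - <<'E'
from h import *
print(bot.observe())
for n in("top","side"):
    g=save(n,f'pics/{n}0.png'); print(np.round(g["cam_to_world"],3).tolist(), g["mtx"].tolist())
E
```

```text
{'clock': 0.0, 'qpos': array([ 1.11981598,  0.52202169, -0.03633567,  1.6000297 ,  0.02120794,
        1.02108404, -0.11278061]), 'qd': array([-0.00037644,  0.00152949,  0.00059032, -0.00126982,  0.00071121,
        0.00096192, -0.00097921]), 'joint_efforts': array([-1.50871278e-03, -9.27110553e+01,  1.97883099e+00, -3.69936311e+01,
        1.75639131e-02,  8.25243071e-03,  9.27771993e-06]), 'position': array([ 0.23220423, -0.58010463,  0.40411297]), 'tool_rot': array([-3.14043833e+00,  8.55400167e-05,  3.80801530e-01]), 'force': array([-0.03451041, -0.37660993, -0.16393787]), 'moment': array([ 0.01142072, -0.00298633,  0.06572394]), 'grip_width': 0.0853197066766951}
[[0.021, -0.997, 0.075, 0.47], [-1.0, -0.02, 0.024, 0.047], [-0.022, -0.075, -0.997, 1.339], [0.0, 0.0, 0.0, 1.0]] [[538.083303534629, 0.0, 277.31926840732166], [0.0, 538.083303534629, 215.59315791678986], [0.0, 0.0, 1.0]]
[[-0.998, -0.044, 0.046, 0.519], [-0.064, 0.765, -0.641, 0.81], [-0.007, -0.643, -0.766, 0.975], [0.0, 0.0, 0.0, 1.0]] [[447.5617186492649, 0.0, 285.76197798782215], [0.0, 447.5617186492649, 213.16191285025982], [0.0, 0.0, 1.0]]
```

View pics/top0.png

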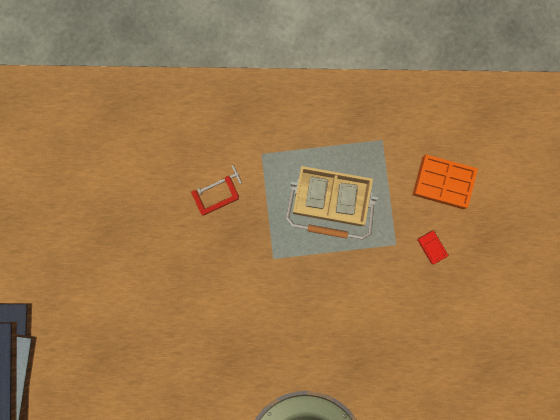

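View pics/side0.png

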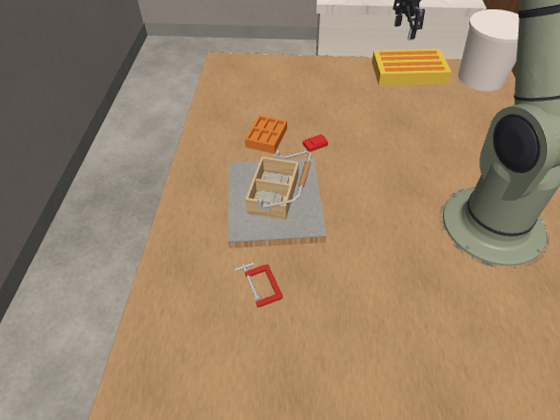

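The top view shows the carrier at about (335,196) on the grey board. The sleeve is at (328,231), on the robot side, and the stones are at (317,192) and (346,198). The clamp is at (216,196), the mould at (446,181), and the red slip at (433,247) is a decoy. The only sleeve candidate is the brown one at (328,231); the yellow box seen in the side view is far away. I'll check this in one close crop.

Run:
```python
from h import *
a=cv2.imread('pics/top0.png')[150:260,260:400]; b=cv2.imread('pics/side0.png')[140:230,225:325]
c=np.zeros((600,800,3),np.uint8)
a=cv2.resize(a,None,fx=5,fy=5,interpolation=2); c=a
cv2.imwrite('pics/topc.png',a); cv2.imwrite('pics/sidec.png',cv2.resize(b,None,fx=6,fy=6,interpolation=2))
```

```text
(no output)
```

View pics/topc.png

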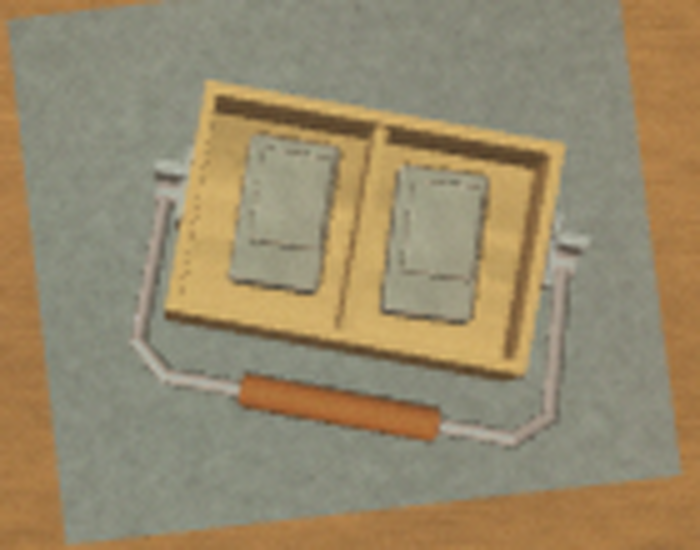

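View pics/sidec.png

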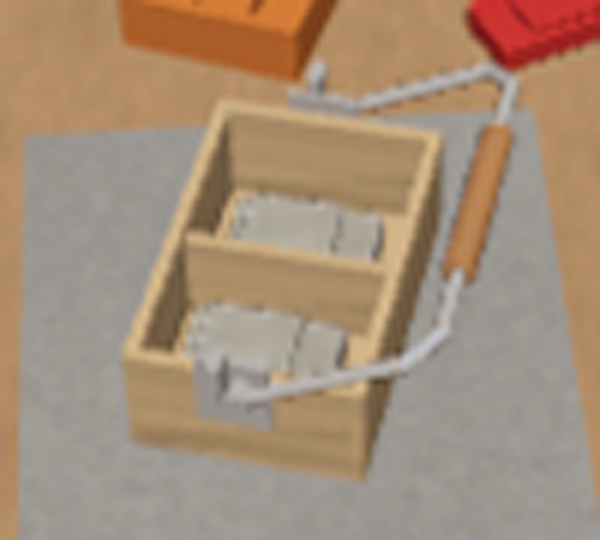

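The crops confirm it: an unobstructed sleeve with centre at topc (340,407) and sidec (477,203), and grey stones in both compartments. Next I fit the carrier pose and the handle angle.

```bash
cat > fit.py <<'E'
from h import *
from scipy.optimize import least_squares
C=[(1,1),(1,-1),(-1,-1),(-1,1)]
t=np.array([(208,82),(563,145),(522,375),(167,318),(340,407)])/5+[260,150]
s=np.array([(128,355),(218,102),(441,132),(372,390),(477,203)])/6+[225,140]
def pts(x,y,w,a):
    L=[(.055*i,.085*j,.06) for i,j in C]+[(-.1*np.cos(a),0,.055+.1*np.sin(a))]
    return R.from_euler('z',w).apply(L)+[x,y,.03]
def f(v):
    P=pts(*v); return np.r_[[proj('pics/top0.png',p)-u for p,u in zip(P,t)],[proj('pics/side0.png',p)-u for p,u in zip(P,s)]].ravel()
r=least_squares(f,[.5,-.05,-.16,.7]); print(r.x, np.round(r.fun.reshape(-1,2),1).tolist(), pts(*r.x)[-1])
E
python3 fit.py
python3 - <<'E'
from h import *
o=bot.observe(); Rt=R.from_euler('xyz',o['tool_rot']).as_matrix(); print(Rt.round(3))
E
```

```text
[ 0.61346432 -0.05070431 -0.1484389   0.49772061] [[-1.2, -0.0], [-0.2, -0.7], [0.5, -0.3], [-0.8, -1.1], [-0.3, 0.3], [-0.0, -0.4], [0.6, -1.1], [0.7, -0.8], [-0.2, 0.1], [1.0, -1.0]] [ 0.52656327 -0.03770923  0.13274239]
[[ 0.928  0.372 -0.   ]
 [ 0.372 -0.928  0.001]
 [-0.    -0.001 -1.   ]]
```

```bash
cat > plan.py <<'E'
import sys; from h import *
CX,CY,W=.6135,-.0507,-.1484
def pose(a,t,ret=0,up=0,dx=0):   # handle angle, forward tilt, retract, lift, push along carrier x
    Rc=R.from_euler('z',W); s=Rc.apply([-.1*np.cos(a)+dx,0,.085+.1*np.sin(a)+up])+[CX,CY,0]
    Rt=Rc*R.from_euler('y',-t)*R.from_matrix(np.array([[0,1,0],[1,0,0],[0,0,-1]]))
    return s-Rt.apply([0,0,.155+ret]),Rt
def rows(wps,jaw):
    o=bot.observe(); p,q=o['position'],R.from_euler('xyz',o['tool_rot']); out=[]
    print('t',o['clock'],'p',p.round(4),'F',o['force'].round(2),'w',round(o['grip_width'],4),'q',o['qpos'].round(2))
    for (P,Q),n in wps:
        dp=(P-p)/n; w=(q.inv()*Q).as_rotvec()/n
        for i in range(n):
            out.append([q.inv().apply(dp)/.25, w/np.pi]); p=p+dp; q=q*R.from_rotvec(w)
    for k,(a,b) in enumerate(out): print([a.round(3).tolist(),b.round(3).tolist(),jaw])
E
python3 -c "
from plan import *
rows([(pose(.5,.35,.11),16)],.4)"
```

```text
t 0.1 p [ 0.2322 -0.5801  0.4042] F [-0.26  0.06  0.31] w 0.0854 q [ 1.12  0.52 -0.04  1.6   0.02  1.02 -0.11]
[[0.099, -0.11, 0.006], [-0.006, 0.004, -0.021], 0.4]
[[0.106, -0.103, 0.005], [-0.006, 0.004, -0.021], 0.4]
[[0.112, -0.097, 0.004], [-0.006, 0.004, -0.021], 0.4]
[[0.118, -0.089, 0.003], [-0.006, 0.004, -0.021], 0.4]
[[0.124, -0.081, 0.003], [-0.006, 0.004, -0.021], 0.4]
[[0.129, -0.073, 0.003], [-0.006, 0.004, -0.021], 0.4]
[[0.133, -0.065, 0.003], [-0.006, 0.004, -0.021], 0.4]
[[0.137, -0.056, 0.003], [-0.006, 0.004, -0.021], 0.4]
[[0.14, -0.047, 0.004], [-0.006, 0.004, -0.021], 0.4]
[[0.143, -0.038, 0.005], [-0.006, 0.004, -0.021], 0.4]
[[0.145, -0.029, 0.006], [-0.006, 0.004, -0.021], 0.4]
[[0.147, -0.02, 0.007], [-0.006, 0.004, -0.021], 0.4]
[[0.148, -0.011, 0.008], [-0.006, 0.004, -0.021], 0.4]
[[0.148, -0.001, 0.01], [-0.006, 0.004, -0.021], 0.4]
[[0.148, 0.008, 0.012], [-0.006, 0.004, -0.021], 0.4]
[[0.147, 0.017, 0.013], [-0.006, 0.004, -0.021], 0.4]
```

>>> carry_out(
  targets=[
    [[0.1,-0.11,0.005],[-0.006,0.004,-0.021],0.4],
    [[0.106,-0.103,0.005],[-0.006,0.004,-0.021],0.4],
    [[0.112,-0.097,0.004],[-0.006,0.004,-0.021],0.4],
    [[0.118,-0.089,0.003],[-0.006,0.004,-0.021],0.4],
    [[0.124,-0.081,0.003],[-0.006,0.004,-0.021],0.4],
    [[0.129,-0.073,0.003],[-0.006,0.004,-0.021],0.4],
    [[0.133,-0.065,0.003],[-0.006,0.004,-0.021],0.4],
    [[0.137,-0.056,0.003],[-0.006,0.004,-0.021],0.4],
  ],
  force=20,
)

```text
clock: 1.1
position: [0.3335, -0.3007, 0.3952]
tool_rot: [2.971, -0.057, 0.917]
force: [1.1, -0.1, -0.5]
grip_width: 0.0339
```

>>> carry_out(
  targets=[
    [[0.14,-0.047,0.004],[-0.006,0.004,-0.021],0.4],
    [[0.143,-0.038,0.005],[-0.006,0.004,-0.021],0.4],
    [[0.145,-0.029,0.006],[-0.006,0.004,-0.021],0.4],
    [[0.147,-0.02,0.007],[-0.006,0.004,-0.021],0.4],
    [[0.148,-0.011,0.008],[-0.006,0.004,-0.021],0.4],
    [[0.148,-0.001,0.01],[-0.006,0.004,-0.021],0.4],
    [[0.148,0.008,0.012],[-0.006,0.004,-0.021],0.4],
    [[0.147,0.017,0.013],[-0.006,0.004,-0.021],0.4],
  ],
)

```text
clock: 2.1
position: [0.4306, -0.0206, 0.3881]
tool_rot: [2.796, -0.018, 1.453]
force: [0.5, -0.0, -0.1]
grip_width: 0.0339
```

```bash
python3 -c "
from plan import *
P,Q=pose(.5,.35,.11);o=bot.observe();print(P,Q.as_euler('xyz'),o['tool_rot'])
rows([((P,Q),3)],.4)"
```

```text
[ 0.43683712 -0.02428906  0.38187632] [2.79159265 0.         1.42239633] [ 2.79584779 -0.01828337  1.45265876]
t 2.1 p [ 0.4306 -0.0206  0.3881] F [ 0.49 -0.01 -0.13] w 0.0339 q [ 0.3   0.19 -0.47  2.21  0.37  0.45 -0.57]
[[-0.004, 0.006, 0.011], [-0.0, -0.003, 0.002], 0.4]
[[-0.004, 0.006, 0.011], [-0.0, -0.003, 0.002], 0.4]
[[-0.004, 0.006, 0.011], [-0.0, -0.003, 0.002], 0.4]
```

>>> carry_out(
  targets=[
    [[-0.004,0.006,0.011],[0,-0.003,0.002],0.4],
    [[-0.004,0.006,0.011],[0,-0.003,0.002],0.4],
    [[-0.004,0.006,0.011],[0,-0.003,0.002],0.4],
    [[0,0,0.07],[0,0,0],0.4],
    [[0,0,0.07],[0,0,0],0.4],
    [[0,0,0.07],[0,0,0],0.4],
    [[0,0,0],[0,0,0],0.4],
  ],
)

```text
clock: 2.98
position: [0.4544, -0.0287, 0.3316]
tool_rot: [2.799, 0.002, 1.422]
force: [0.1, 0.3, 0.6]
grip_width: 0.0342
```

```bash
python3 -c "
from plan import *
rows([(pose(.5,.35),4)],.4)
g=save('wrist','pics/w1.png');save('side','pics/s1.png')
a=cv2.imread('pics/s1.png')[110:240,205:345]
cv2.imwrite('pics/wc.png',np.hstack([cv2.resize(g['pixels'][:,:,::-1],(400,300)),cv2.resize(a,(323,300))]))"
```

```text
t 2.975 p [ 0.4544 -0.0287  0.3316] F [0.06 0.32 0.62] w 0.0342 q [ 0.17  0.32 -0.32  2.22  0.61  0.34 -0.81]
[[0.002, 0.001, 0.057], [-0.001, 0.0, 0.0], 0.4]
[[0.002, 0.001, 0.057], [-0.001, 0.0, 0.0], 0.4]
[[0.002, 0.0, 0.057], [-0.001, 0.0, 0.0], 0.4]
[[0.002, 0.0, 0.057], [-0.001, 0.0, 0.0], 0.4]
```

View pics/wc.png

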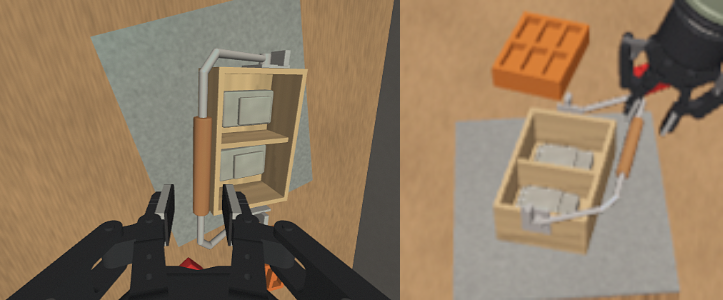

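The wrist view shows the sleeve (column ~202) lying between the pads (165 to 235), and nothing is in the way. Descending.

>>> carry_out(
  targets=[
    [[0.002,0.001,0.057],[-0.001,0,0],0.4],
    [[0.002,0.001,0.057],[-0.001,0,0],0.4],
    [[0.002,0,0.057],[-0.001,0,0],0.4],
    [[0.002,0,0.057],[-0.001,0,0],0.4],
    [[0,0,0],[0,0,0],0.35],
    [[0,0,0],[0,0,0],0.35],
  ],
)

```text
clock: 3.82
position: [0.4746, -0.0293, 0.2799]
tool_rot: [2.783, 0.002, 1.423]
force: [0.2, 0.8, 0.6]
grip_width: 0.0297
```

```bash
python3 -c "
from plan import *
A=np.linspace(.5,1.5708,17); A=A[1:]
T=np.linspace(.35,0,17)[1:]
print(pose(.5,.35)[0])
rows([(pose(a,t),1) for a,t in zip(A,T)],.3)
g=save('wrist','pics/w2.png');save('side','pics/s2.png')
a=cv2.imread('pics/s2.png')[110:240,205:345]
cv2.imwrite('pics/wc2.png',np.hstack([cv2.resize(g['pixels'][:,:,::-1],(400,300)),cv2.resize(a,(323,300))]))"
```

```text
[ 0.47414131 -0.02986601  0.27854532]
t 3.825 p [ 0.4746 -0.0293  0.2799] F [0.23 0.8  0.58] w 0.0297 q [ 0.01  0.44 -0.13  2.22  0.83  0.19 -1.04]
[[-0.002, 0.031, -0.012], [0.01, 0.0, 0.0], 0.3]
[[-0.0, 0.035, -0.016], [0.007, -0.0, -0.0], 0.3]
[[0.0, 0.036, -0.015], [0.007, -0.0, 0.0], 0.3]
[[-0.0, 0.036, -0.014], [0.007, 0.0, 0.0], 0.3]
[[-0.0, 0.037, -0.013], [0.007, 0.0, -0.0], 0.3]
[[0.0, 0.038, -0.012], [0.007, -0.0, 0.0], 0.3]
[[-0.0, 0.038, -0.011], [0.007, 0.0, 0.0], 0.3]
[[0.0, 0.038, -0.01], [0.007, 0.0, 0.0], 0.3]
[[-0.0, 0.039, -0.008], [0.007, 0.0, 0.0], 0.3]
[[0.0, 0.039, -0.007], [0.007, -0.0, 0.0], 0.3]
[[-0.0, 0.04, -0.006], [0.007, 0.0, -0.0], 0.3]
[[0.0, 0.04, -0.005], [0.007, -0.0, 0.0], 0.3]
[[-0.0, 0.04, -0.004], [0.007, 0.0, 0.0], 0.3]
[[0.0, 0.04, -0.003], [0.007, 0.0, -0.0], 0.3]
[[-0.0, 0.04, -0.001], [0.007, -0.0, -0.0], 0.3]
[[0.0, 0.04, -0.0], [0.007, -0.0, 0.0], 0.3]
```

View pics/wc2.png

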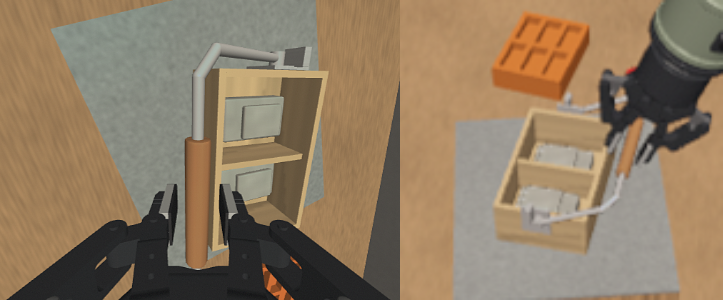

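The sleeve is centred between the pads (198 against 198) and the carrier hasn't moved. Swinging up, first half.

>>> carry_out(
  targets=[
    [[-0.002,0.031,-0.012],[0.01,0,0],0.3],
    [[0,0.035,-0.016],[0.007,0,0],0.3],
    [[0,0.036,-0.015],[0.007,0,0],0.3],
    [[0,0.036,-0.014],[0.007,0,0],0.3],
    [[0,0.037,-0.013],[0.007,0,0],0.3],
    [[0,0.038,-0.012],[0.007,0,0],0.3],
    [[0,0.038,-0.011],[0.007,0,0],0.3],
    [[0,0.038,-0.01],[0.007,0,0],0.3],
  ],
)

```text
clock: 4.92
position: [0.5363, -0.0391, 0.3238]
tool_rot: [2.97, 0.002, 1.423]
force: [-1.5, 0.4, 1.1]
grip_width: 0.0254
```

```bash
python3 -c "
from plan import *
A=np.linspace(1.035,1.5708,9)[1:]
T=np.linspace(.175,0,9)[1:]
print(pose(1.035,.175)[0])
rows([(pose(a,t),1) for a,t in zip(A,T)],.3)
g=save('wrist','pics/w3.png');save('side','pics/s3.png')
a=cv2.imread('pics/s3.png')[110:240,205:345]
cv2.imwrite('pics/wc3.png',np.hstack([cv2.resize(g['pixels'][:,:,::-1],(400,300)),cv2.resize(a,(323,300))]))"
```

```text
[ 0.53631838 -0.03916142  0.32361885]
t 4.925 p [ 0.5363 -0.0391  0.3238] F [-1.52  0.43  1.13] w 0.0254 q [ 0.33  0.5  -0.5   1.96  0.48  0.63 -0.62]
[[-0.0, 0.039, -0.008], [0.006, 0.0, 0.0], 0.3]
[[-0.0, 0.039, -0.007], [0.007, 0.0, 0.0], 0.3]
[[-0.0, 0.04, -0.006], [0.007, 0.0, -0.0], 0.3]
[[0.0, 0.04, -0.005], [0.007, -0.0, 0.0], 0.3]
[[-0.0, 0.04, -0.004], [0.007, -0.0, 0.0], 0.3]
[[-0.0, 0.04, -0.003], [0.007, 0.0, -0.0], 0.3]
[[-0.0, 0.04, -0.001], [0.007, -0.0, -0.0], 0.3]
[[0.0, 0.04, -0.0], [0.007, 0.0, 0.0], 0.3]
```

View pics/wc3.png

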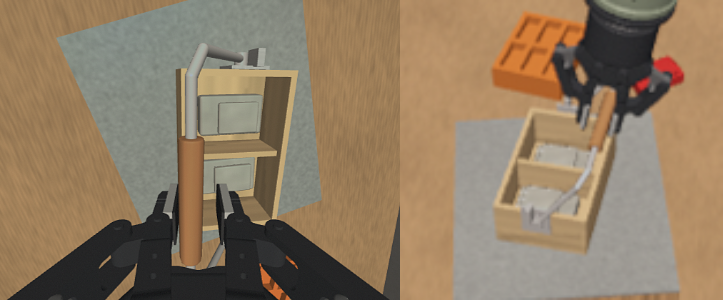

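The handle follows, with the sleeve resting on the −x pad at column ~188, and the carrier is still in place. Swinging the rest, then closing gently, which also centres the last 4 mm.

>>> carry_out(
  targets=[
    [[0,0.039,-0.008],[0.006,0,0],0.3],
    [[0,0.039,-0.007],[0.007,0,0],0.3],
    [[0,0.04,-0.006],[0.007,0,0],0.3],
    [[0,0.04,-0.005],[0.007,0,0],0.3],
    [[0,0.04,-0.004],[0.007,0,0],0.3],
    [[0,0.04,-0.003],[0.007,0,0],0.3],
    [[0,0.04,-0.001],[0.007,0,0],0.3],
    [[0,0.04,0],[0.007,0,0],0.3],
  ],
)

```text
clock: 6.02
position: [0.6133, -0.0503, 0.3394]
tool_rot: [-3.141, 0.002, 1.423]
force: [-1.0, -0.5, 1.0]
grip_width: 0.0257
```

>>> carry_out(
  targets=[
    [[0,0,0],[0,0,0],0.22],
    [[0,0,0],[0,0,0],0.18],
    [[0,0,0],[0,0,0],0.1],
    [[0,0,0],[0,0,0],0.1],
    [[0,0,0],[0,0,0],0.1],
  ],
  force=20,
)

```text
clock: 6.65
position: [0.6133, -0.0503, 0.3392]
tool_rot: [-3.141, 0.002, 1.423]
force: [-1.2, 0.1, -0.4]
grip_width: 0.0154
```

```bash
python3 -c "
from plan import *
print(pose(1.5708,0)[0]); rows([(pose(1.5708,0),1)],.1); print(bot.observe()['moment'],bot.observe()['tool_rot'])
g=save('top','pics/t4.png');save('side','pics/s4.png')
a=cv2.imread('pics/s4.png')[110:240,205:345]
b=cv2.imread('pics/t4.png')[150:260,260:400]
cv2.imwrite('pics/wc4.png',np.hstack([cv2.resize(b,(400,314)),cv2.resize(a,(338,314))]))"
```

```text
[ 0.61350036 -0.05070005  0.34      ]
t 6.65 p [ 0.6133 -0.0503  0.3392] F [-1.15  0.11 -0.37] w 0.0154 q [ 0.34  0.63 -0.54  1.67  0.38  0.95 -0.48]
[[-0.002, 0.001, -0.003], [-0.0, 0.001, 0.0], 0.1]
[ 0.01960189  0.21652033 -0.08769113] [-3.14080387e+00  1.78112049e-03  1.42333175e+00]
```

View pics/wc4.png

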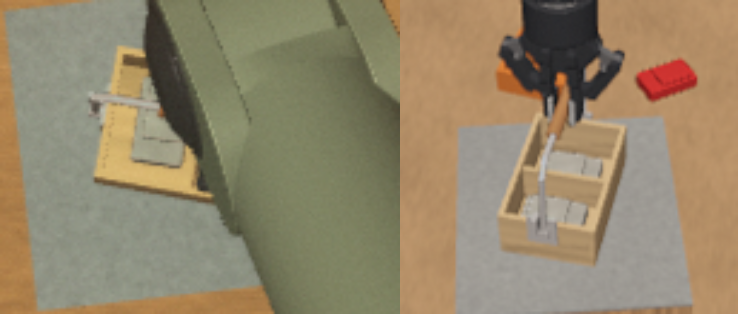

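The handle looks upright, the carrier is standing level and the stones are in place. I'll nudge 3 mm toward the catch to make sure it seats (forces should stay small), then firm up the grip.

>>> carry_out(
  targets=[
    [[0,0.004,0],[0,0,0],0.1],
    [[0,0.004,0],[0,0,0],0.1],
    [[0,0.004,0],[0,0,0],0.1],
    [[0,0,0],[0,0,0],0.1],
    [[0,0,0],[0,0,0],0.1],
    [[0,0,0],[0,0,0],0.1],
  ],
  force=20,
)

```text
clock: 7.5
position: [0.6164, -0.0507, 0.3394]
tool_rot: [-3.141, 0.002, 1.423]
force: [-5.1, -0.2, 5.1]
grip_width: 0.0154
```

>>> carry_out(
  targets=[
    [[0,0,0],[0,0,0],0],
    [[0,0,0],[0,0,0],0],
    [[0,0,0],[0,0,0],0],
  ],
  force=60,
)

```text
clock: 7.88
position: [0.6164, -0.0507, 0.3395]
tool_rot: [-3.141, 0.002, 1.423]
force: [-5.6, -0.5, 7.0]
grip_width: 0.0139
```

```bash
python3 -c "
from plan import *
rows([],.1)
save('side','pics/s5.png')
a=cv2.imread('pics/s5.png')[120:230,225:335]
cv2.imwrite('pics/s5c.png',cv2.resize(a,None,fx=5,fy=5,interpolation=2))"
```

```text
t 7.875 p [ 0.6164 -0.0507  0.3395] F [-5.58 -0.47  7.  ] w 0.0139 q [ 0.34  0.63 -0.53  1.66  0.38  0.96 -0.48]
```

View pics/s5c.png

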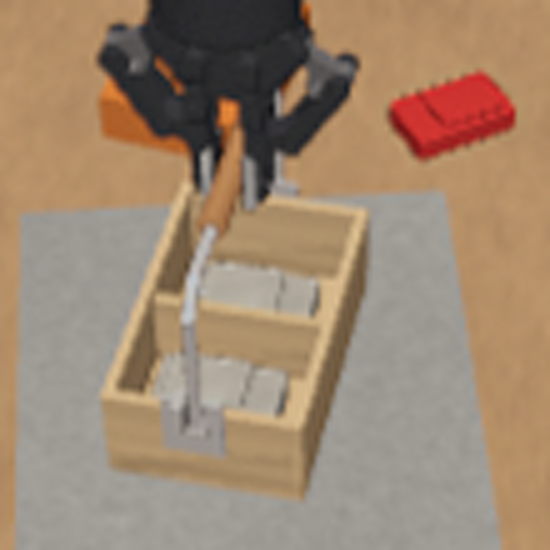

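The catch is seated: the reaction rose to 5.6 N and the carrier is still flat with the stones in. I back off 2 mm to relieve the push, then lift 115 mm slowly.

>>> carry_out(
  targets=[
    [[0,-0.004,0],[0,0,0],0],
    [[0,-0.004,0],[0,0,0],0],
    [[0,0,-0.01],[0,0,0],0],
    [[0,0,-0.02],[0,0,0],0],
    [[0,0,-0.03],[0,0,0],0],
    [[0,0,-0.03],[0,0,0],0],
    [[0,0,-0.03],[0,0,0],0],
    [[0,0,-0.03],[0,0,0],0],
  ],
)

```text
clock: 8.93
position: [0.6145, -0.0503, 0.3773]
tool_rot: [-3.141, 0.002, 1.423]
force: [-0.9, -0.1, -6.9]
grip_width: 0.014
```

>>> carry_out(
  targets=[
    [[0,0,-0.05],[0,0,0],0],
    [[0,0,-0.06],[0,0,0],0],
    [[0,0,-0.06],[0,0,0],0],
    [[0,0,-0.06],[0,0,0],0],
    [[0,0,-0.05],[0,0,0],0],
    [[0,0,-0.03],[0,0,0],0],
    [[0,0,0],[0,0,0],0],
    [[0,0,0],[0,0,0],0],
  ],
)

```text
clock: 9.93
position: [0.6145, -0.0503, 0.4537]
tool_rot: [-3.14, 0.002, 1.423]
force: [-0.2, 0.8, -7.7]
grip_width: 0.0146
```

>>> carry_out(
  targets=[
    [[0,0,0],[0,0,0],0],
    [[0,0,0],[0,0,0],0],
    [[0,0,0],[0,0,0],0],
    [[0,0,0],[0,0,0],0],
    [[0,0,0],[0,0,0],0],
    [[0,0,0],[0,0,0],0],
    [[0,0,0],[0,0,0],0],
    [[0,0,0],[0,0,0],0],
  ],
)

```text
clock: 10.92
position: [0.6146, -0.0502, 0.4542]
tool_rot: [-3.141, 0.002, 1.423]
force: [-0.7, 0.2, -7.4]
grip_width: 0.0142
```

```bash
python3 -c "
from plan import *
rows([],.1); print(bot.observe()['moment'],abs(bot.observe()['qd']).max())
save('side','pics/s6.png')
a=cv2.imread('pics/s6.png')[60:250,190:350]
cv2.imwrite('pics/s6c.png',cv2.resize(a,None,fx=3,fy=3,interpolation=2))"
```

```text
t 10.925 p [ 0.6146 -0.0502  0.4542] F [-0.74  0.24 -7.35] w 0.0142 q [ 0.37  0.51 -0.58  1.54  0.3   1.17 -0.41]
[-0.00309849 -0.00393451 -0.02200523] 0.0011765514780816692
```

View pics/s6c.png

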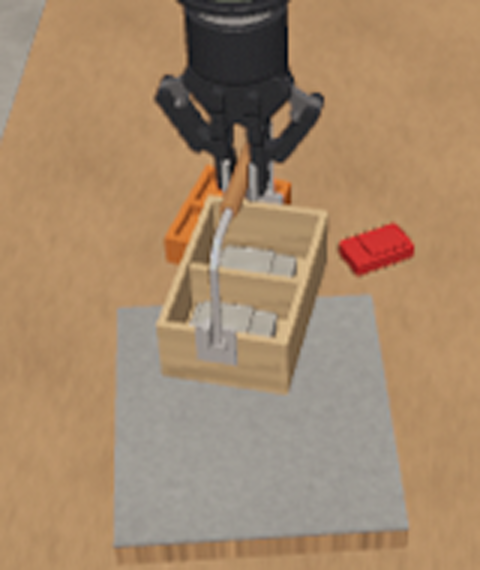

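The carrier hangs clear with both stones in. I'll check the tilt numerically from the four rim corners, read as (160,325), (293,347), (207,200) and (327,213).

```bash
python3 -c "
from h import *
from scipy.optimize import least_squares
C=[(1,1),(-1,1),(1,-1),(-1,-1),(1,1),(-1,1)]
Z=[.06]*4+[0,0]
U=np.array([(160,325),(293,347),(207,200),(327,213),(163,372),(287,389)])/3+[190,60]
f=lambda v:np.ravel([proj('pics/s6.png',R.from_euler('xyz',v[3:]).apply([.055*i,.085*j,z])+v[:3])-u for (i,j),z,u in zip(C,Z,U)])
r=least_squares(f,[.61,-.05,.14,0,0,-.15]);print(r.x.round(3),r.fun.round(1))
o=bot.observe();print(o['position'],o['force'])"
```

```text
[ 0.619 -0.071  0.123  0.003 -0.035 -0.127] [ 0.5 -0.3 -0.9 -0.9  0.1 -1.  -0.6  0.4  0.5  0.4  0.4  1.4]
[ 0.61456611 -0.05023097  0.45419282] [ 0.25486439  0.63201518 -7.51623231]
```

```bash
python3 -c "
from h import *
print(job.job_done())"
```

```text
the job is handed in; nothing more can be done
None
```

I swung the handle up to its catch while the carrier stood on the board, then lifted the carrier about 115 mm by the sleeve. I handed the job in at about 11 s with the carrier still held; no verdict was reported.

- **Handle against its catch:** the reaction rose to about 5.6 N when I nudged it onto the catch. The picture showed the carrier still flat on the board.
- **Hold:** the measured load was a steady 7.4 N or so, which fits the carrier plus both stones, and the grip was set to 60 N. The arm was still, and the last picture shows both stones in the carrier.
- **Level and height:** a fit to one side picture gave a tilt of about 0.035 rad. It put the carrier's underside at about 0.12 m (roughly 9 cm above the board), while the arm's travel implies about 0.145 m. The two heights disagree by about 2 cm, most likely because a single-view fit is weak in depth, but both exceed the 7 cm judged and the 8 cm asked.
- **Clamp and mould:** I never went near either. The mould appears in the last picture, but the clamp was outside the crop and I did not measure either position at the end.

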